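# Rock the pendulum angle gauge on the sprung stud to its red mark

## Task

Slide the clear guard by its orange grip all the way open, off the brass stud. Then take the angle gauge by its yellow post, set it down level with the middle of its sole on the stud, and rock it there until its swinging pointer settles on the red mark; finish while still holding the gauge resting lightly on the stud with the pointer on the mark. Do not press hard on the stud (it must not take more than about 20 N), and leave the tape roll, red jar and blue spool where they are.

Things in the scene. Friction and masses are not known exactly. Their poses are not given: they have to be found in the camera images.
- gauge: Loose angle gauge, about 0.34 kg, 156 mm tall, standing on its aluminium sole, 36 (x) x 100 (y) x 10 mm. Origin: centre of the sole's flat underside; x from the dial to the back (the dial faces -x, roughly the robot), y along the sole to the left seen from the robot, z up. Black round dial housing with white face, 100 mm across, 14 mm thick, centre 60 mm up, top 110 mm up.
- gauge_post (a point): Middle of the yellow square grip post (24 x 24 mm) on top of the gauge: 133 mm above the sole's underside, 1 mm behind the gauge's origin (its +x). The post is free for gripping from 111 to 156 mm above the underside. Axes as the gauge's.
- pointer (a joint): Black pointer, a damped pendulum on the dial, 40 mm long, pivot 60 mm above the sole's underside; hangs plumb, settles in about 1 s. Value in rad: turn about the gauge's x; 0 when the gauge is level; positive when the tip lies towards the gauge's +y. With the gauge rolled by a about its own x it reads -a.
- mark (a joint): Red set mark on the dial's lower rim, 5 mm wide, 36 to 45 mm from the pivot; set differently each time (0.15 to 0.42 rad, towards the gauge's +y), fixed during the job. Value in rad, in the pointer's sense: the pointer is on the mark when both are equal, i.e. with the gauge rolled by minus this value about its x (its top leaning to its +y).
- pointer_tip (a point): The pointer's tip, 40 mm from the pivot.
- mark_tip (a point): Middle of the red mark, 40 mm from the pivot, in the plane of the pointer's tip.
- stud: Upright brass stud with a domed head (a ball of radius 10 mm) on a fixed wooden stand, 124 x 310 x 12 mm, with two rails. Origin: the crown of the dome, 78 mm above the desk when free; z up, y along the rails. It is sprung: sinks about 1.1 mm per newton, 10 mm at most (then hard). Its steel housing, 30 mm across, ends 48 mm above the desk.
- guard (a joint): Clear hood, 114 (x) x 104 (y) mm, top 97 mm above the desk, that slides on the stand's rails and covers the stud. Value in m: 0 shut (centred over the stud), 0.150 fully open; it opens towards the stand's -y. It stays where it is left; moving it takes about 2 N.
- guard_handle (a point): Point in the orange grip on the hood's top, on its middle. The grip is an upright block 60 (x) x 14 (y) mm, from 97 to 132 mm above the desk; this point is 120 mm above it. Axes as the stand's.
- tape_roll: Tan tape roll lying flat, 92 mm across, 18 mm high; bystander.
- red_jar: Red open jar, 69 mm across, 55 mm high; bystander.
- blue_spool: Spool of blue cord standing upright, 43 mm across, 50 mm high; bystander.
Not all that is in view belongs to the job. There is more than one size of the gauge; the one meant has the size given above.

How it is judged:
By the outcome, as a careful person would: the job done as asked, in the order asked, and still so for the second after the job is handed in, while the arm keeps its last pose, push and grip.
It also fails if it takes over 54 s, if anything falls off the work surface, if the arm or the gripper's body presses on something with over 40 N, if the wrist force passes 120 N, or if a joint passes its speed limit or range.

## Robot

A 7-joint arm with a two-finger parallel gripper is mounted at the origin on the work surface; the furniture and walls round the work are solid. World frame = base frame: x ahead of the robot, y to its left, z up, the work surface at z = 0. Lengths are in m, angles in rad, forces in N, time in s.
With the tool pointing down it reaches from about 0.425 to 0.925 m from the base axis. Payload 6.8 kg.
Tool frame: the origin (TCP) lies on the centre line of the jaws, within the pads' length; the fingertips stand 14 mm ahead of it and the grasp point (between the pads) lies 5 mm behind it (r.tips_ahead is the distance from the TCP to the fingertips, in m); z points along the fingers, y is the line along which they close (so a half turn about z gives the same grasp; the last joint's range is limited). The gripper opens to 85 mm and grips with 20 to 120 N. Pads are 22 mm wide; open, the fingers measure 114 mm over their backs; the gripper's body (76 mm by 85 mm) begins 54 mm behind the grasp point. The pads swing forward as they close: fully open they stand 13 mm farther back than shut.
Start: joints at [-1.362, 0.477, 0.022, 1.555, -0.011, 1.109, -0.083], TCP at [0.21, 0.641, 0.245] pointing down, gripper open.
Joint ranges: [-2.96, 2.96], [-0.34, 2.1], [-1.41, 1.46], [0.24, 2.44], [-1.37, 4.51], [0.17, 1.92], [-2.96, 2.96]. Speed limits (rad/s): [2.39, 2.39, 3.14, 3.14, 3.14, 3.14, 3.14].

## Interface

Orientations are given as a rotation vector (axis times angle).
In Python, from bench import r, eyes gives the robot as it stands.
- The arm moves only by the tool step_arm, never from a script. Its argument "rows" is a list of rows, each a list of 6 numbers: the shift along the world's x, y, z in units of 60 cm (1.0 is 60 cm), then the turn, a rotation vector about the world's x, y, z in units of pi rad (1.0 is pi rad). In form: [[x, y, z, rx, ry, rz], ...]. A call has 1 to 5 rows; each row is the pose to reach, as a shift and turn from the pose commanded when the call began, turning the shorter way round; what a row does not reach only later rows make up. A row lasts 1/12 s, in which the tool goes at most 41.7 mm and 7.16 degrees, less where a joint would pass 70% of its speed; a pose out of reach is approached as far as the arm can. A call with a number of a shift or a turn outside -1 to 1 is refused whole. A call with a gripper value outside its range is refused whole. "jaw" is the closure, from 0 (fully open) to 1 (shut), set as the call begins (left out, the last holds). The fingers move at their own pace and stop on an object; "squeeze" is the grip in N (left out, the last holds). Time passes only in rows, so rows that repeat a pose let the fingers close. It gives the time, the measured TCP pose, the force, the opening and the grip force at its end, in the units of the state.
- r.get_obs(): the state, without advancing time (a new reading comes with each control period).
- eyes.grab_frame(name): name is "side" or "top" or "wrist"; returns the picture (400x640x3 uint8, red, green, blue); there is no depth.
- eyes.camera_info(name): a dict with "mtx" (3x3 intrinsics, pixels), "k1" (the pictures are not rectified: a ray, as slopes to the right and down, at radius r is drawn at 1 + k1 r^2 times it, then the intrinsics apply), "extrinsics" (4x4, takes a point from camera to world coordinates); the wrist camera has in their place "tool_from_camera" (4x4, takes a point from camera to tool coordinates, whose origin is the TCP and whose axes are the flange's). Camera axes: x right, y down, z forward; pixel columns grow to the right and rows downward; lengths in m; the calibration is good to about 2 mm. A picture is of the moment at which its call begins: read the wrist's pose just before it. camera_info takes no time and is no camera call.
- r.hand_in(): hands the job in; it is judged then, once.
The state is a dict: "clock": time; "joints": joint angles; "qvel": joint speeds; "tau": joint torques, N m; "tcp_pos": TCP position; "orientation": TCP orientation; "contact_force": force on the tool from outside, world axes, zero at the start; "moment": the same for the moment, N m; "grip_width": finger opening in m; "gripper_force": force on a finger pad.
Only numpy, scipy, OpenCV 4.12 (cv2) and the standard library are available. Lean on these libraries where they do the work, as an engineer would, in place of code of your own. Each camera call takes 0.05 s, during which the arm holds its last target. There are 200 camera calls.

## Working session

There is one attempt and no reset: what is moved stays moved. The work goes in short steps, Python scripts to look and compute and a tool call to move; the robot and the scene stay as the last step left them, time stands still between calls to the robot, and variables do not carry over. Pictures are saved under pics/ and viewed, at most 10 in all, crops included, and the job is handed in when it is done.

Besides the shell and the picture viewer there is one more tool, called after "Request:" by a JSON object that holds its "api" and its "payload". step_arm: Moves the arm, as the interface text tells. Shifts and turns lie within -1 to 1; 1 stands for 60 cm of shift or pi rad of turn. Its arguments: {"type":"object","properties":{"rows":{"type":"array"},"jaw":{"type":"number"},"squeeze":{"type":"number"}},"required":["rows"]}

```bash
mkdir -p pics; ls
cat > h.py <<'E'
import numpy as np, cv2
from scipy.spatial.transform import Rotation as R
from bench import r, eyes
def cam(name):
    c=eyes.camera_info(name); M=np.array(c["mtx"]);k=c["k1"]
    if name=="wrist":
        o=r.get_obs();T=np.eye(4);T[:3,:3]=R.from_rotvec(o["orientation"]).as_matrix();T[:3,3]=o["tcp_pos"]
        E=T@np.array(c["tool_from_camera"])
    else: E=np.array(c["extrinsics"])
    return M,k,E
def ray(C,u,v):
    M,k,E=C
    p=cv2.undistortPoints(np.array([[[u,v]]],float),M,np.array([k,0,0,0.]))[0,0]
    d=E[:3,:3]@np.array([p[0],p[1],1]);return E[:3,3],d/np.linalg.norm(d)
def plane(C,u,v,z):
    o,d=ray(C,u,v);return o+d*(z-o[2])/d[2]
def proj(C,P):
    M,k,E=C
    Q=np.linalg.inv(E)@np.r_[P,1]
    return cv2.projectPoints(Q[:3].reshape(1,1,3),np.zeros(3),np.zeros(3),M,np.array([k,0,0,0.]))[0].ravel()
def two(r1,r2):
    A=np.array([r1[1],-r2[1]]).T
    s=np.linalg.lstsq(A,r2[0]-r1[0],rcond=None)[0]
    a=r1[0]+s[0]*r1[1];b=r2[0]+s[1]*r2[1];return (a+b)/2,np.linalg.norm(a-b)
def save(n,im): cv2.imwrite("pics/"+n,im[:,:,::-1])
E
python3 - <<'E'
from h import *
for n in("side","top"): 
    im=eyes.grab_frame(n);save(n+"0.png",im);C=cam(n);print(n,C[2].round(3),C[0][0,0],C[1])
print(r.get_obs())
E
```

```text
pics
side [[-0.999  0.004  0.038  0.529]
 [-0.029  0.55  -0.835  1.024]
 [-0.024 -0.835 -0.549  0.663]
 [ 0.     0.     0.     1.   ]] 386.381030554224 0.018853157692980394
top [[-0.03  -0.998  0.058  0.517]
 [-0.999  0.029 -0.013  0.223]
 [ 0.011 -0.059 -0.998  1.062]
 [ 0.     0.     0.     1.   ]] 469.0031428836742 -0.1282033331575106
{'clock': 0.1, 'joints': array([-1.36207292,  0.4777368 ,  0.02238974,  1.5562988 , -0.01153509,
        1.10928201, -0.08309733]), 'qvel': array([-0.00063966, -0.00259562,  0.00100134, -0.00282567, -0.00136718,
       -0.00201268, -0.00106045]), 'tau': array([ 5.28652046e-03, -5.97764111e+01,  1.61421541e+00, -2.81960016e+01,
        1.28289734e-02,  4.83183234e-03, -2.12327274e-05]), 'tcp_pos': array([0.21017118, 0.6409422 , 0.24443354]), 'orientation': array([-4.95616044e-01, -3.10210279e+00,  2.49687013e-03]), 'contact_force': array([ 0.19733255,  0.34495308, -0.23433734]), 'moment': array([-0.02100856, -0.01606086, -0.05240766]), 'gripper_force': 0.0, 'grip_width': 0.08564027686966483}
```

View pics/side0.png

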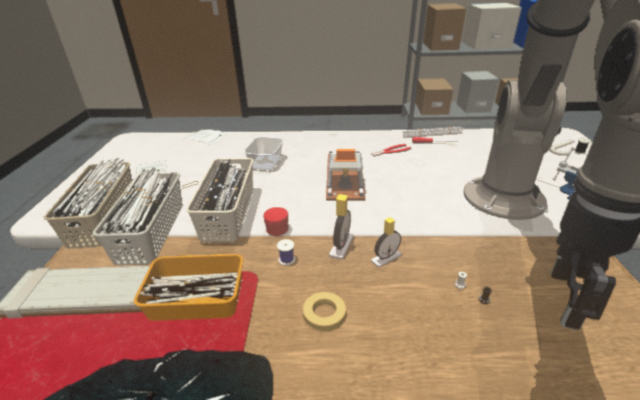

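View pics/top0.png

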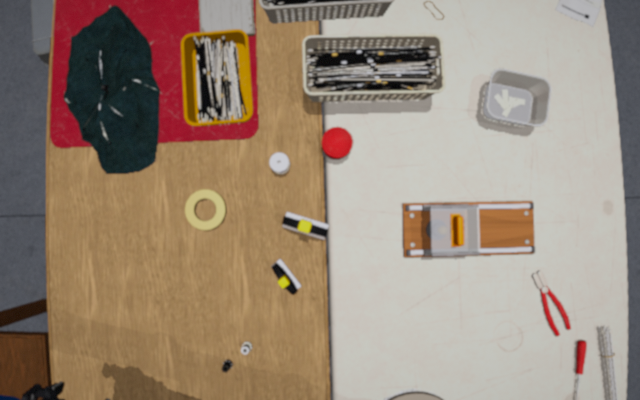

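The top view shows the guard shut at the left end of the stand, with its orange grip at (458,230). The tall gauge is at (305,226) and the smaller decoy at (287,277). In the side view the tall gauge is at (342,225).

```bash
cat >> h.py <<'E'
def mask(im,col):
    h=cv2.cvtColor(im,cv2.COLOR_RGB2HSV);H,S,V=[h[:,:,i].astype(int) for i in range(3)]
    m={"or":(H>8)&(H<20)&(S>180)&(V>170),"ye":(H>24)&(H<34)&(S>170)&(V>100),"red":((H<6)|(H>174))&(S>150)&(V>90),"brown":(H>5)&(H<20)&(S>100)&(V<190)}[col]
    return m.astype(np.uint8)
def blobs(m,amin=15):
    n,l,s,c=cv2.connectedComponentsWithStats(m,connectivity=8)
    return [(s[i][:5].tolist(),c[i].round(1).tolist(),cv2.minAreaRect(np.argwhere(l==i)[:,::-1].astype(np.float32))) for i in range(1,n) if s[i][4]>=amin]
E
python3 - <<'E'
from h import *
for n in("side","top"):
    im=cv2.imread(f"pics/{n}0.png")[:,:,::-1].copy();C=cam(n)
    for c,z in(("or",.132),("ye",.156)):
        for b in blobs(mask(im,c)): print(n,c,b[0],b[1],np.round(b[2][1],1),round(b[2][2],1),plane(C,*b[1],z).round(3))
C=cam("top")
# eyeballed sole ends of big gauge, stand corners
for p in((284,218),(327,233)): print(plane(C,*p,.01).round(3))
for p in((403,204),(403,257),(534,203),(534,255)): print(plane(C,*p,.012).round(3))
im=cv2.imread("pics/top0.png");crop=np.hstack([cv2.resize(im[190:310,260:345],None,fx=4,fy=4,interpolation=2),cv2.resize(im[180:300,395:500],None,fx=4,fy=4,interpolation=2)])
cv2.imwrite("pics/c0.png",crop)
E
```

```text
side or [181, 296, 55, 9, 181] [210.1, 301.0] [ 5.9 54.4] 85.2 [0.75  0.543 0.132]
top or [182, 64, 1, 18, 18] [182.0, 72.5] [17.  0.] -90.0 [0.825 0.477 0.132]
top or [458, 215, 5, 31, 35] [458.4, 230.8] [29.8  3.9] 83.9 [ 0.485 -0.074  0.132]
top or [462, 219, 1, 16, 16] [462.0, 226.5] [15.  0.] -90.0 [ 0.494 -0.082  0.132]
top or [452, 229, 3, 17, 21] [452.2, 238.4] [16.1  2. ] 82.9 [ 0.47  -0.061  0.132]
top ye [297, 221, 15, 11, 123] [304.2, 226.0] [13.8  9.5] 14.0 [0.505 0.235 0.156]
top ye [278, 276, 12, 12, 103] [283.5, 281.6] [10.8 10. ] 56.3 [0.4   0.278 0.156]
[0.523 0.282 0.01 ]
[0.486 0.186 0.01 ]
[0.546 0.013 0.012]
[0.427 0.017 0.012]
[ 0.538 -0.297  0.012]
[ 0.418 -0.291  0.012]
```

View pics/c0.png

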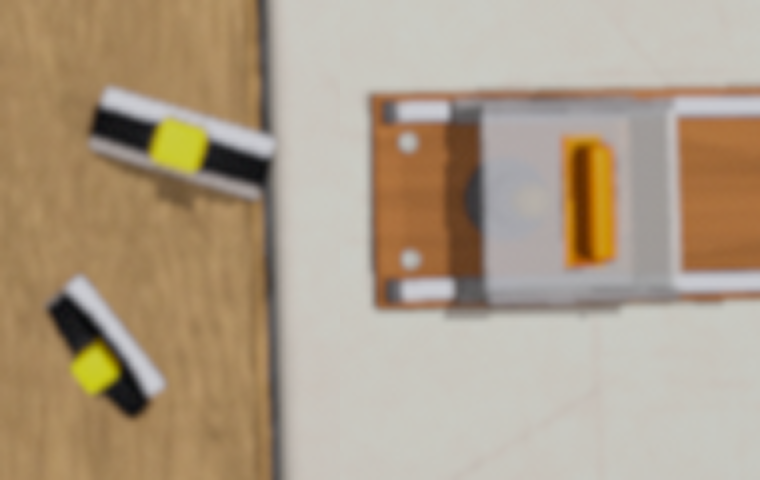

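The crop shows the stud dome at about top pixel (443,230), the grip's top face at about (460,230), and the gauge's yellow post top at about (304,226).

Run:
```python
from h import *
C=cam("top")
print("stud",plane(C,443.5,230,.077),"handle",plane(C,460,230,.132),plane(C,454,230,.097))
cy=lambda x,y:(260+x/4,190+y/4)
print("sole near edge ends", *[plane(C,*cy(*p),.01).round(3) for p in((108,88),(272,140),(90,150),(258,198))])
o=r.get_obs();print(R.from_rotvec(o["orientation"]).as_matrix().round(3))
```

```text
stud [ 0.48622521 -0.05912587  0.077     ] handle [ 0.48671299 -0.07735186  0.132     ] [ 0.48604175 -0.07579967  0.097     ]
sole near edge ends [0.536 0.275 0.01 ] [0.504 0.184 0.01 ] [0.501 0.286 0.01 ] [0.472 0.192 0.01 ]
[[-0.95   0.312 -0.   ]
 [ 0.312  0.95  -0.002]
 [-0.    -0.002 -1.   ]]
```

Request:
{"api": "step_arm", "payload": {"rows": [[0.115,-0.3,0,0,0,0],[0.115,-0.3,0,0,0,0],[0.115,-0.3,0,0,0,0],[0.115,-0.3,0,0,0,0],[0.115,-0.3,0,0,0,0]], "jaw": 0.3}}

```text
clock: 0.52
tcp_pos: [0.2811, 0.4568, 0.2448]
orientation: [0.501, 3.101, -0.004]
contact_force: [1.2, -0.8, 0.1]
grip_width: 0.06
gripper_force: 0.0
```

Request:
{"api": "step_arm", "payload": {"rows": [[0.115,-0.3,0,0,0,0],[0.115,-0.3,0,0,0,0],[0.115,-0.3,0,0,0,0],[0.115,-0.3,0,0,0,0],[0.115,-0.3,0,0,0,0]]}}

```text
clock: 0.93
tcp_pos: [0.3491, 0.2769, 0.245]
orientation: [-0.501, -3.101, 0.002]
contact_force: [0.1, -0.1, 0.1]
grip_width: 0.0595
gripper_force: 0.0
```

Request:
{"api": "step_arm", "payload": {"rows": [[0.115,-0.3,0,0,0,0.092],[0.115,-0.3,0,0,0,0.092],[0.115,-0.3,0,0,0,0.092],[0.115,-0.3,0,0,0,0.092],[0.115,-0.3,0,0,0,0.092]]}}

```text
clock: 1.35
tcp_pos: [0.4174, 0.0989, 0.2453]
orientation: [0.044, 3.141, 0.0]
contact_force: [1.1, 0.5, -0.1]
grip_width: 0.0598
gripper_force: 0.0
```

Request:
{"api": "step_arm", "payload": {"rows": [[0.115,-0.3,0,0,0,0],[0.115,-0.3,0,0,0,0],[0.115,-0.3,0,0,0,0],[0.115,-0.3,0,0,0,0],[0.115,-0.3,0,0,0,0]]}}

```text
clock: 1.77
tcp_pos: [0.4868, -0.0829, 0.2455]
orientation: [0.049, 3.14, -0.002]
contact_force: [-0.2, -0.5, 1.2]
grip_width: 0.0596
gripper_force: 0.0
```

Run:
```python
from h import *
C=cam("wrist");im=eyes.grab_frame("wrist");save("w1.png",im);print(C[2].round(3))
for b in blobs(mask(im,"or"),40): print(b, plane(C,*b[1],.132).round(3))
```

```text
[[ 0.031  0.956  0.291  0.413]
 [ 1.    -0.029 -0.01  -0.081]
 [-0.001  0.292 -0.957  0.374]
 [ 0.     0.     0.     1.   ]]
([312, 182, 22, 52, 658], [323.1, 213.6], ((322.5, 207.5), (51.0, 21.0), 90.0)) [ 0.496 -0.081  0.132]
```

View pics/w1.png

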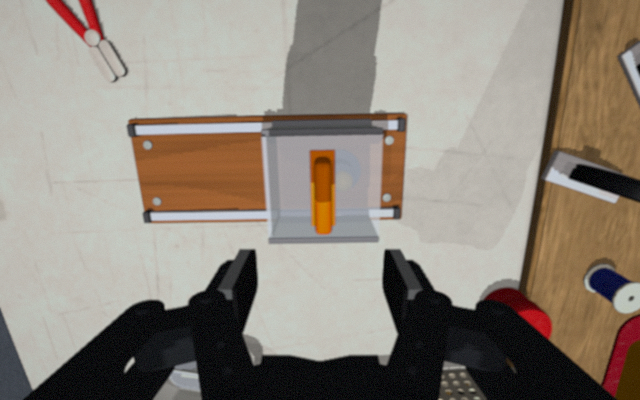

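The wrist view shows the orange grip's top centred at about (323,207), between the jaws. I'll descend and grip it.

Request:
{"api": "step_arm", "payload": {"rows": [[0,0.004,-0.07,0,0,0],[0,0.004,-0.14,0,0,0],[0,0.004,-0.19,0,0,0],[0,0.004,-0.208,0,0,0],[0,0.004,-0.208,0,0,0]]}}

```text
clock: 2.23
tcp_pos: [0.4842, -0.076, 0.1182]
orientation: [-0.044, -3.135, 0.001]
contact_force: [-1.5, -1.2, 0.4]
grip_width: 0.0599
gripper_force: 0.0
```

Request:
{"api": "step_arm", "payload": {"rows": [[0,0,0,0,0,0],[0,0,0,0,0,0],[0,0,0,0,0,0],[0,0,0,0,0,0],[0,0,0,0,0,0]], "jaw": 1, "squeeze": 25}}

```text
clock: 2.65
tcp_pos: [0.4876, -0.0764, 0.1223]
orientation: [0.042, 3.138, 0.0]
contact_force: [-1.6, -0.8, 7.0]
grip_width: 0.0135
gripper_force: 28.2
```

Request:
{"api": "step_arm", "payload": {"rows": [[0,0,0,0,0,0],[0,0,0,0,0,0]]}}

```text
clock: 2.82
tcp_pos: [0.4877, -0.0764, 0.1223]
orientation: [0.042, 3.138, 0.0]
contact_force: [-1.1, -1.4, 7.9]
grip_width: 0.0134
gripper_force: 28.1
```

Request:
{"api": "step_arm", "payload": {"rows": [[-0.001,-0.03,0.002,0,0,0],[-0.002,-0.07,0.005,0,0,0],[-0.003,-0.11,0.005,0,0,0],[-0.004,-0.15,0.005,0,0,0],[-0.005,-0.18,0.005,0,0,0]]}}

```text
clock: 3.23
tcp_pos: [0.4855, -0.1843, 0.1232]
orientation: [0.04, 3.137, -0.001]
contact_force: [12.3, 2.1, -20.5]
grip_width: 0.0134
gripper_force: 26.5
```

Request:
{"api": "step_arm", "payload": {"rows": [[0,-0.01,0,0,0,0],[0,-0.02,0,0,0,0],[0,-0.02,0,0,0,0]]}}

```text
clock: 3.48
tcp_pos: [0.4852, -0.1966, 0.1234]
orientation: [0.042, 3.138, -0.002]
contact_force: [8.0, -1.7, -17.1]
grip_width: 0.0135
gripper_force: 27.1
```

Request:
{"api": "step_arm", "payload": {"rows": [[0,-0.008,0,0,0,0],[0,-0.016,0,0,0,0],[0,-0.016,0,0,0,0]]}}

```text
clock: 3.73
tcp_pos: [0.4851, -0.2054, 0.1234]
orientation: [0.041, 3.138, -0.001]
contact_force: [7.6, -2.1, -16.6]
grip_width: 0.0135
gripper_force: 26.9
```

Request:
{"api": "step_arm", "payload": {"rows": [[0.001,-0.006,-0.002,0,0,0],[0.001,-0.012,-0.003,0,0,0],[0.001,-0.012,-0.003,0,0,0]]}}

```text
clock: 3.98
tcp_pos: [0.4851, -0.2106, 0.1232]
orientation: [0.04, 3.14, 0.006]
contact_force: [-1.1, 8.7, 10.8]
grip_width: 0.0135
gripper_force: 30.6
```

Request:
{"api": "step_arm", "payload": {"rows": [[0,-0.006,0,0,0,0],[0,-0.01,0,0,0,0],[0,-0.01,0,0,0,0]]}}

```text
clock: 4.23
tcp_pos: [0.4852, -0.2107, 0.1231]
orientation: [-0.034, -3.14, -0.019]
contact_force: [-3.9, 24.0, 19.6]
grip_width: 0.0136
gripper_force: 32.6
```

Request:
{"api": "step_arm", "payload": {"rows": [[0,-0.006,0,0,0,0],[0,-0.01,0,0,0,0],[0,-0.01,0,0,0,0]]}}

```text
clock: 4.48
tcp_pos: [0.4852, -0.211, 0.123]
orientation: [-0.028, -3.137, -0.031]
contact_force: [-5.5, 40.3, 29.8]
grip_width: 0.0133
gripper_force: 37.5
```

Request:
{"api": "step_arm", "payload": {"rows": [[0,0.01,0.002,0,0,0],[0,0.02,0.004,0,0,0],[0,0.02,0.004,0,0,0]]}}

```text
clock: 4.73
tcp_pos: [0.4849, -0.2098, 0.1236]
orientation: [0.036, 3.14, 0.002]
contact_force: [7.0, 1.2, -17.8]
grip_width: 0.0134
gripper_force: 26.1
```

Request:
{"api": "step_arm", "payload": {"rows": [[0,0,0,0,0,0],[0,0,0,0,0,0],[0,0,0,0,0,0]], "jaw": 0.4}}

```text
clock: 4.98
tcp_pos: [0.484, -0.2136, 0.1248]
orientation: [0.045, 3.14, -0.001]
contact_force: [0.5, 0.5, 0.3]
grip_width: 0.0494
gripper_force: 0.0
```

Request:
{"api": "step_arm", "payload": {"rows": [[0,0,0.06,0,0,0],[0,0,0.12,0,0,0],[0,0,0.19,0,0,0],[0,0,0.24,0,0,0],[0,0,0.24,0,0,0]]}}

```text
clock: 5.4
tcp_pos: [0.4868, -0.2155, 0.2751]
orientation: [0.047, 3.13, -0.003]
contact_force: [0.8, -0.5, -0.0]
grip_width: 0.0513
gripper_force: 0.0
```

Run:
```python
from h import *
C=cam("wrist");im=eyes.grab_frame("wrist");save("w2.png",im)
h=cv2.cvtColor(im,cv2.COLOR_RGB2HSV);print(proj(C,[.486,-.06,.078]))
u,v=proj(C,[.486,-.06,.078]).astype(int)
cv2.imwrite("pics/w2c.png",np.hstack([im[:,:,::-1][:,:,:],cv2.resize(im[max(v-60,0):v+60,u-24:u+24,::-1],(160,400))]))
```

```text
[471.09835601 171.42816636]
```

View pics/w2c.png

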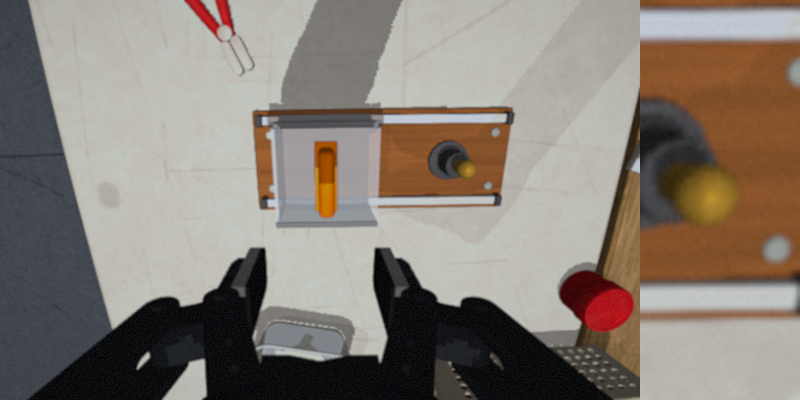

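Request:
{"api": "step_arm", "payload": {"rows": [[0.01,0.25,0,0,0,0],[0.01,0.25,0,0,0,0],[0.01,0.25,0,0,0,0],[0.01,0.25,0,0,0,0],[0.01,0.25,0,0,0,0]], "jaw": 0.3}}

```text
clock: 5.87
tcp_pos: [0.4895, -0.0568, 0.267]
orientation: [-0.031, -3.139, -0.003]
contact_force: [0.7, 0.1, -0.7]
grip_width: 0.0598
gripper_force: 0.0
```

Request:
{"api": "step_arm", "payload": {"rows": [[0.01,0.25,0,0,0,-0.093],[0.01,0.25,0,0,0,-0.093],[0.01,0.25,0,0,0,-0.093],[0.01,0.25,0,0,0,-0.093],[0.01,0.25,0,0,0,-0.093]]}}

```text
clock: 6.28
tcp_pos: [0.4952, 0.0946, 0.2671]
orientation: [-0.486, -3.102, -0.003]
contact_force: [0.4, 0.1, 0.3]
grip_width: 0.0598
gripper_force: 0.0
```

Request:
{"api": "step_arm", "payload": {"rows": [[0.01,0.25,0,0,0,0],[0.01,0.25,0,0,0,0],[0.01,0.25,0,0,0,0],[0.01,0.25,0,0,0,0],[0.01,0.25,0,0,0,0]]}}

```text
clock: 6.7
tcp_pos: [0.5008, 0.2431, 0.2669]
orientation: [-0.487, -3.102, -0.002]
contact_force: [-0.1, 0.3, 0.4]
grip_width: 0.0598
gripper_force: 0.0
```

The guard is fully open. The stud's brass dome shows at (467,170). Next I measure the stud and gauge.

Run:
```python
from h import *
Cw=cam("wrist");w=eyes.grab_frame("wrist");t=eyes.grab_frame("top");s=eyes.grab_frame("side");save("w3.png",w);save("t3.png",t);save("s3.png",s)
Ct=cam("top");Cs=cam("side")
print("pred top",proj(Ct,[.486,-.06,.078]),"side",proj(Cs,[.486,-.06,.078]))
big=lambda im,u,v,a,f:cv2.resize(im[v-a:v+a,u-a:u+a],None,fx=f,fy=f,interpolation=2)
u,v=proj(Ct,[.486,-.06,.078]).astype(int);us,vs=proj(Cs,[.486,-.06,.078]).astype(int)
print(u,v,us,vs)
sm=np.hstack([big(t,u,v,25,8),big(s,us,vs,25,8)])
cv2.imwrite("pics/c3.png",np.hstack([sm[:, :, ::-1]])); 
for b in blobs(mask(w,"ye"),60): print(b,plane(Cw,*b[1],.156).round(3))
```

```text
pred top [444.03886016 230.10131829] side [345.33433597 167.58336412]
444 230 345 167
([309, 37, 28, 30, 403], [323.1, 51.0], ((322.53076171875, 51.746131896972656), (23.68056297302246, 24.38220977783203), 37.87498474121094)) [0.398 0.278 0.156]
([296, 198, 30, 27, 667], [310.5, 212.3], ((310.5, 211.0), (29.0, 26.0), -0.0)) [0.506 0.234 0.156]
```

View pics/w3.png

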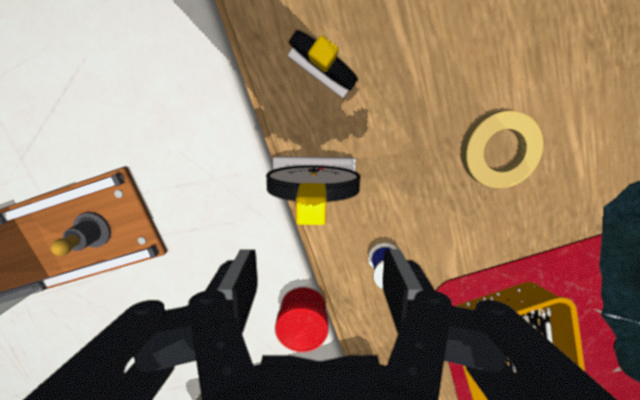

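View pics/c3.png

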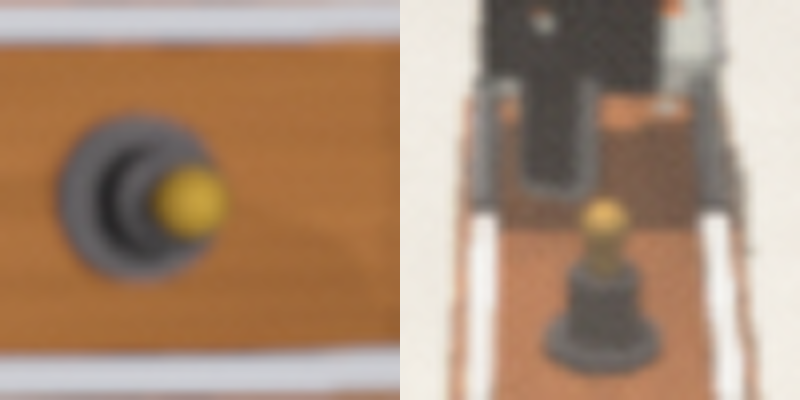

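Wrist view: the gauge post top is at (311,211), between the jaws, with the dial facing the robot. The stud's ball is at (61,247) in the wrist view, (443.1,230.2) in the top view and (345.5,169.2) in the side view.

Run:
```python
from h import *
Ct=cam("top");Cs=cam("side");Cw=cam("wrist")
print(two(ray(Ct,443.1,230.2),ray(Cs,345.5,169.2)))
print("wrist",plane(Cw,61,247,.068),"top",plane(Ct,443.1,230.2,.068))
print("post",plane(Cw,311,211.5,.156),r.get_obs()["tcp_pos"],plane(Ct,304.2,226,.15))
w=cv2.imread("pics/w3.png")[:,:,::-1].copy();
# sole white plate corners: front edge v~157
print("sole front ends",plane(Cw,274,157,.01),plane(Cw,356,158,.01))
```

```text
(array([ 0.48554473, -0.05954255,  0.07243243]), np.float64(0.0002861575642492538))
wrist [ 0.48479733 -0.07011133  0.068     ] top [ 0.48554746 -0.06081209  0.068     ]
post [0.50631694 0.22600326 0.156     ] [0.50193925 0.23524588 0.26725654] [0.50519533 0.23510884 0.15      ]
sole front ends [0.47254951 0.1863507  0.01      ] [0.50467538 0.27933172 0.01      ]
```

Request:
{"api": "step_arm", "payload": {"rows": [[0.003,0,-0.07,0,0,-0.006],[0.006,-0.001,-0.13,0,0,-0.006],[0.006,-0.001,-0.19,0,0,-0.006],[0.006,-0.001,-0.225,0,0,-0.006],[0.006,-0.001,-0.225,0,0,-0.006]]}}

```text
clock: 7.27
tcp_pos: [0.5028, 0.2322, 0.1287]
orientation: [-0.533, -3.09, 0.011]
contact_force: [-0.5, 0.3, -0.3]
grip_width: 0.0596
gripper_force: 0.0
```

Request:
{"api": "step_arm", "payload": {"rows": [[0,0,0,0,0,0],[0,0,0,0,0,0],[0,0,0,0,0,0],[0,0,0,0,0,0],[0,0,0,0,0,0]], "jaw": 1, "squeeze": 50}}

```text
clock: 7.68
tcp_pos: [0.5067, 0.2362, 0.1349]
orientation: [0.53, 3.094, 0.002]
contact_force: [-1.3, -3.3, 7.4]
grip_width: 0.0235
gripper_force: 53.0
```

Request:
{"api": "step_arm", "payload": {"rows": [[0,0,0,0,0,0],[0,0,0,0,0,0]]}}

```text
clock: 7.85
tcp_pos: [0.5067, 0.2362, 0.1349]
orientation: [0.53, 3.094, 0.002]
contact_force: [-1.0, -3.1, 7.2]
grip_width: 0.0233
gripper_force: 53.0
```

Request:
{"api": "step_arm", "payload": {"rows": [[0,0,0.03,0,0,0],[0,0,0.08,0,0,0],[0,0,0.13,0,0,0],[0,0,0.18,0,0,0],[0,0,0.2,0,0,0]]}}

```text
clock: 8.27
tcp_pos: [0.5068, 0.2371, 0.2575]
orientation: [0.529, 3.093, 0.007]
contact_force: [1.0, 0.7, -4.7]
grip_width: 0.0238
gripper_force: 51.4
```

Request:
{"api": "step_arm", "payload": {"rows": [[-0.003,-0.045,0,0,0,0],[-0.006,-0.1,0,0,0,0.03],[-0.01,-0.155,0,0,0,0.06],[-0.014,-0.21,0,0,0,0.09],[-0.016,-0.25,0,0,0,0.108]]}}

```text
clock: 8.68
tcp_pos: [0.4948, 0.0832, 0.2531]
orientation: [0.005, -3.141, 0.001]
contact_force: [0.9, 0.0, -3.9]
grip_width: 0.0238
gripper_force: 51.2
```

Request:
{"api": "step_arm", "payload": {"rows": [[-0.004,-0.06,0,0,0,0],[-0.008,-0.12,0,0,0,0],[-0.012,-0.18,0,0,0,0],[-0.016,-0.225,0,0,0,0],[-0.016,-0.2445,0,0,0,0]]}}

```text
clock: 9.1
tcp_pos: [0.4847, -0.065, 0.2533]
orientation: [-0.008, -3.141, 0.002]
contact_force: [0.5, 0.1, -3.5]
grip_width: 0.0234
gripper_force: 51.3
```

Request:
{"api": "step_arm", "payload": {"rows": [[0,0,0,0,0,0],[0,0,0,0,0,0],[0,0,0,0,0,0],[0,0,0,0,0,0],[0,0,0,0,0,0]]}}

```text
clock: 9.52
tcp_pos: [0.4864, -0.0589, 0.253]
orientation: [0.004, -3.141, -0.001]
contact_force: [0.3, 0.0, -3.7]
grip_width: 0.0234
gripper_force: 51.3
```

Run:
```python
from h import *
o=r.get_obs();print(o["tcp_pos"],o["orientation"],o["contact_force"])
C=cam("wrist");im=eyes.grab_frame("wrist");save("w4.png",im)
u,v=proj(C,o["tcp_pos"]+[-.009,0,-.08]).astype(int);print(u,v)
cv2.imwrite("pics/w4c.png",cv2.resize(im[max(v-75,0):v+75,u-100:u+100,::-1],(800,600),interpolation=2))
```

```text
[ 0.48637886 -0.05893938  0.25304708] [ 4.34628276e-03 -3.14145692e+00 -5.13029898e-04] [ 0.25200618  0.01827912 -3.71179949]
320 203
```

View pics/w4c.png

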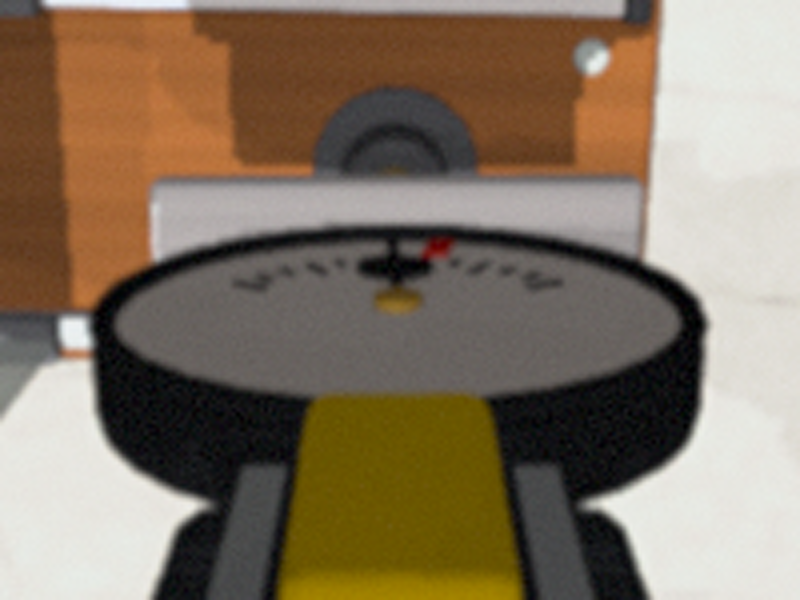

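Run:
```python
from h import *
C=cam("wrist");o=r.get_obs();p=o["tcp_pos"];S=p[2]-.1349
px=lambda x,y:(220+x/4,128+y/4)
def vplane(u,v,x):
    o_,d=ray(C,u,v);return o_+d*(x-o_[0])/d[0]
for xo in(-.008,-.011):
    q=[vplane(*px(*a),p[0]-.002+xo)-[0,0,S] for a in((398,300),(394,240),(438,248))]
    print(xo,[a.round(4) for a in q],"ang",np.arctan2(q[2][1]-q[0][1],q[0][2]-q[2][2]),np.arcsin((q[2][1]-q[0][1])/.04))
print("sole front edge (z 10 top)",plane(C,*px(155,180),S+.01)-p,plane(C,*px(642,178),S+.01)-p)
print("stud ball edge / housing", plane(C,*px(397,88),.048),plane(C,*px(397,168),.068))
```

```text
-0.008 [array([ 0.4764, -0.0597,  0.0559]), array([ 0.4764, -0.0605,  0.0159]), array([ 0.4764, -0.052 ,  0.0219])] ang 0.22306556223321639 0.19417217572563292
-0.011 [array([ 0.4734, -0.0597,  0.0656]), array([ 0.4734, -0.0604,  0.0274]), array([ 0.4734, -0.0523,  0.0332])] ang 0.22306556223321625 0.18497724904438484
sole front edge (z 10 top) [-0.02072223 -0.04910703 -0.1249    ] [-0.02142333  0.04814469 -0.1249    ]
stud ball edge / housing [ 0.45827765 -0.06000252  0.048     ] [ 0.475186   -0.05993812  0.068     ]
```

Request:
{"api": "step_arm", "payload": {"rows": [[0.003,-0.001,-0.02,0,0,0],[0.003,-0.001,-0.04,0,0,0],[0.003,-0.001,-0.055,0,0,0],[0.003,-0.001,-0.06,0,0,0],[0.003,-0.001,-0.06,0,0,0]]}}

```text
clock: 9.98
tcp_pos: [0.4875, -0.0606, 0.2163]
orientation: [0.002, -3.14, 0.0]
contact_force: [-0.2, 0.0, -4.8]
grip_width: 0.0235
gripper_force: 51.1
```

Request:
{"api": "step_arm", "payload": {"rows": [[0,0,-0.003,0,0,0],[0,0,-0.006,0,0,0],[0,0,-0.008,0,0,0],[0,0,-0.008,0,0,0],[0,0,-0.008,0,0,0]]}}

```text
clock: 10.4
tcp_pos: [0.4882, -0.0609, 0.2125]
orientation: [-0.001, 3.141, 0.0]
contact_force: [-0.6, 0.1, -4.5]
grip_width: 0.0231
gripper_force: 51.2
```

Request:
{"api": "step_arm", "payload": {"rows": [[0,0,-0.003,0,0,0],[0,0,-0.005,0,0,0],[0,0,-0.005,0,0,0],[0,0,-0.005,0,0,0],[0,0,-0.005,0,0,0]]}}

```text
clock: 10.82
tcp_pos: [0.4884, -0.0609, 0.2096]
orientation: [-0.001, 3.141, 0.0]
contact_force: [-1.0, -0.8, -1.7]
grip_width: 0.0237
gripper_force: 51.4
```

Request:
{"api": "step_arm", "payload": {"rows": [[0,0,0,0,0,0],[0,0,0,0,0,0],[0,0,0,0,0,0]]}}

```text
clock: 11.07
tcp_pos: [0.4883, -0.0609, 0.2094]
orientation: [-0.001, 3.141, -0.0]
contact_force: [0.2, 0.4, -0.8]
grip_width: 0.0233
gripper_force: 51.4
```

Request:
{"api": "step_arm", "payload": {"rows": [[0,0.005,0,-0.007,0,0],[0,0.0105,-0.0003,-0.014,0,0],[0,0.016,-0.0006,-0.021,0,0],[0,0.021,-0.001,-0.028,0,0],[0,0.0265,-0.0015,-0.035,0,0]]}}

```text
clock: 11.48
tcp_pos: [0.488, -0.0453, 0.2085]
orientation: [0.0, -3.137, 0.175]
contact_force: [0.7, -0.3, -1.1]
grip_width: 0.0234
gripper_force: 51.5
```

Request:
{"api": "step_arm", "payload": {"rows": [[0,0.005,-0.0006,-0.007,0,0],[0,0.0105,-0.0014,-0.014,0,0],[0,0.016,-0.0024,-0.021,0,0],[0,0.021,-0.0034,-0.028,0,0],[0,0.025,-0.0041,-0.0334,0,0]]}}

```text
clock: 11.9
tcp_pos: [0.488, -0.0297, 0.2059]
orientation: [0.001, -3.123, 0.339]
contact_force: [-0.4, 0.3, -1.0]
grip_width: 0.0232
gripper_force: 51.6
```

Request:
{"api": "step_arm", "payload": {"rows": [[0,0,0,0,0,0],[0,0,0,0,0,0],[0,0,0,0,0,0],[0,0,0,0,0,0],[0,0,0,0,0,0]]}}

```text
clock: 12.32
tcp_pos: [0.4882, -0.0301, 0.2061]
orientation: [0.0, 3.123, -0.336]
contact_force: [0.1, 2.3, -1.4]
grip_width: 0.0236
gripper_force: 51.7
```

Request:
{"api": "step_arm", "payload": {"rows": [[0,0,0,0,0,0],[0,0,0,0,0,0],[0,0,0,0,0,0],[0,0,0,0,0,0],[0,0,0,0,0,0]]}}

```text
clock: 12.73
tcp_pos: [0.4881, -0.03, 0.206]
orientation: [-0.001, 3.123, -0.337]
contact_force: [-0.7, 2.0, -0.6]
grip_width: 0.0235
gripper_force: 51.7
```

Request:
{"api": "step_arm", "payload": {"rows": [[0,0,0,0,0,0],[0,0,0,0,0,0],[0,0,0,0,0,0],[0,0,0,0,0,0],[0,0,0,0,0,0]]}}

```text
clock: 13.15
tcp_pos: [0.4881, -0.03, 0.206]
orientation: [-0.001, 3.123, -0.337]
contact_force: [0.6, 1.2, -2.4]
grip_width: 0.0234
gripper_force: 51.7
```

Run:
```python
from h import *
o=r.get_obs();p=o["tcp_pos"];A=R.from_rotvec(o["orientation"]).as_matrix();print(p,A.round(4),o["contact_force"])
C=cam("wrist");im=eyes.grab_frame("wrist");save("w5.png",im)
cv2.imwrite("pics/w5c.png",cv2.resize(im[128:278,220:420,::-1],(800,600),interpolation=2))
# gauge axes: z=-tool z, x=-tool x, y=tool y ; origin
O=p+A@np.array([.003,0,.1349]);print("sole middle",O,"stud .4855,-.0600; ball centre est",O+A@np.array([0,0,.01]))
```

```text
[ 0.48811251 -0.02998792  0.20595917] [[-1.000e+00 -5.000e-04  1.000e-04]
 [-5.000e-04  9.770e-01 -2.132e-01]
 [ 0.000e+00 -2.132e-01 -9.770e-01]] [ 0.56811081  1.16794596 -2.42498057]
sole middle [ 0.48512117 -0.05875432  0.07416176] stud .4855,-.0600; ball centre est [ 0.48512181 -0.06088664  0.06439175]
```

View pics/w5c.png

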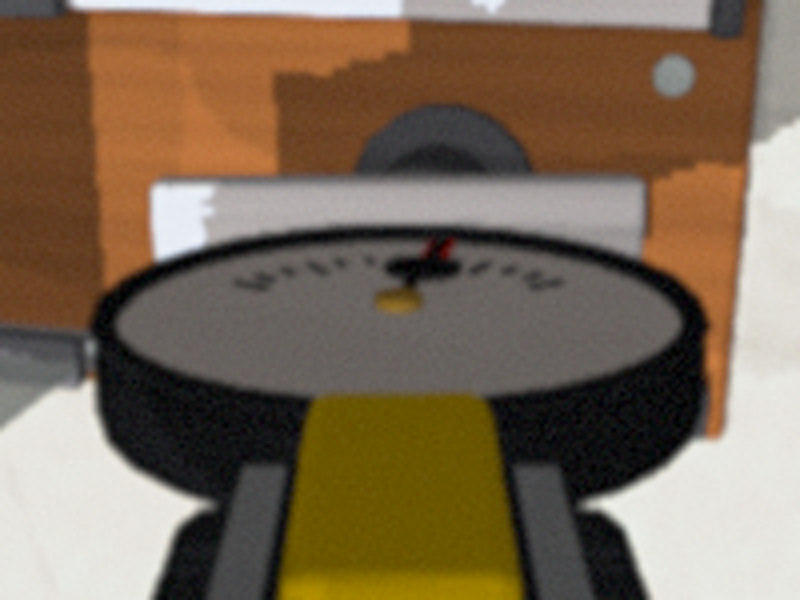

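The pointer lies over the red mark: tip at crop (438,240), with red visible evenly on both sides from 422 to 455. I'll add about 1 mm of press for a surer contact, let it settle and recheck.

Request:
{"api": "step_arm", "payload": {"rows": [[0,0,-0.001,0,0,0],[0,0,-0.002,0,0,0],[0,0,-0.002,0,0,0],[0,0,-0.002,0,0,0],[0,0,-0.002,0,0,0]]}}

```text
clock: 13.62
tcp_pos: [0.4881, -0.03, 0.2048]
orientation: [-0.001, 3.123, -0.337]
contact_force: [0.3, 0.5, 0.3]
grip_width: 0.0235
gripper_force: 51.8
```

Request:
{"api": "step_arm", "payload": {"rows": [[0,0,0,0,0,0],[0,0,0,0,0,0],[0,0,0,0,0,0],[0,0,0,0,0,0],[0,0,0,0,0,0]]}}

```text
clock: 14.03
tcp_pos: [0.4881, -0.03, 0.2048]
orientation: [-0.001, 3.123, -0.337]
contact_force: [-0.6, 1.5, -0.6]
grip_width: 0.0234
gripper_force: 51.8
```

Request:
{"api": "step_arm", "payload": {"rows": [[0,0,0,0,0,0],[0,0,0,0,0,0],[0,0,0,0,0,0],[0,0,0,0,0,0],[0,0,0,0,0,0]]}}

```text
clock: 14.45
tcp_pos: [0.4881, -0.03, 0.2048]
orientation: [0.001, -3.123, 0.337]
contact_force: [0.7, 0.7, -0.8]
grip_width: 0.0233
gripper_force: 51.8
```

Run:
```python
from h import *
o=r.get_obs();print(o["tcp_pos"],o["orientation"],o["contact_force"])
im=eyes.grab_frame("wrist");save("w6.png",im)
cv2.imwrite("pics/w6c.png",cv2.resize(im[180:210,300:350,::-1],(800,480),interpolation=2))
```

```text
[ 0.48809068 -0.02998887  0.20476402] [ 7.89045676e-04 -3.12344081e+00  3.36893878e-01] [ 0.65797726  0.70449388 -0.84996037]
```

View pics/w6c.png

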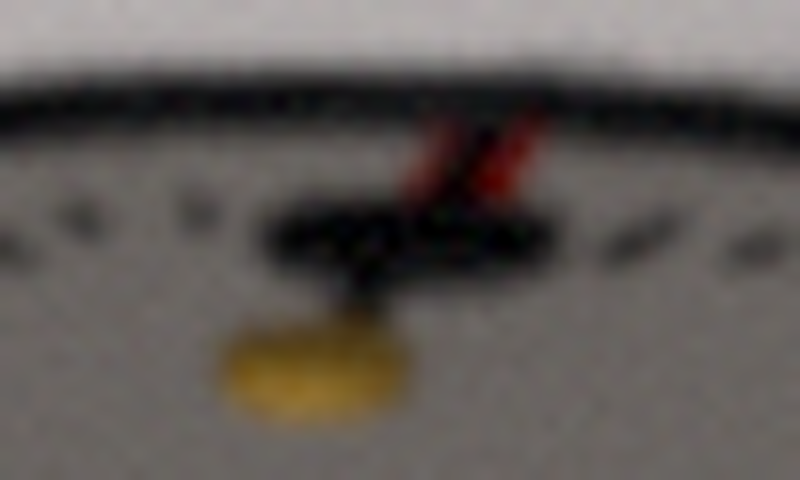

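The pointer crosses the middle of the red mark, at about (478,150) in the crop, with red on both sides. I'm handing in.

```bash
python3 -c "
from bench import r
print(r.hand_in())"
```

```text
the job is handed in; nothing more can be done
None
```

I slid the guard open to its stop and set the gauge level on the stud. I then rocked it about 0.215 rad until the pointer sat on the red mark, and handed in at about 14.5 s, still holding it with roughly 3–5 N on the stud; no verdict came back.

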